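# Dock the sample carrier on its snap hook and lock the gate

### The arm

A 6-joint arm with a two-finger parallel gripper is mounted at the origin on the work surface; the furniture and walls round the work are solid. World frame = base frame: x ahead of the robot, y to its left, z up, the work surface at z = 0. Lengths are in mm, angles in rad, forces in N, time in s.
With the tool pointing down it reaches from about 350 to 875 mm from the base axis. Payload 4.2 kg.
Tool frame: the origin (TCP) lies midway between the tips of the shut fingers; the grasp point (between the pads) lies 19 mm behind it (arm.tcp_to_grasp is the distance from the TCP to the grasp point, in mm); z points along the fingers, y is the line along which they close (so a half turn about z gives the same grasp; the last joint's range is limited). The gripper opens to 85 mm and grips with 20 to 120 N. Pads are 22 mm wide; open, the fingers measure 114 mm over their backs; the gripper's body (76 mm by 85 mm) begins 54 mm behind the grasp point. The pads swing forward as they close: fully open they stand 13 mm farther back than shut.
Start: joints at [1.367, 0.385, 0.008, 0, -1.194, -0.259], TCP at [279.001, 559.247, 203.812] pointing down, gripper open.
Joint ranges: [-3.14, 3.14], [-1.21, 2.06], [-1.07, 1.41], [-3.16, 2.05], [-2.99, -0.16], [-3.1, 3.1]. Speed limits (rad/s): [2.79, 2.79, 3.14, 3.14, 3.14, 3.14].

### API

Orientations are given as a unit quaternion [x, y, z, w].
In Python, from bench import arm gives the robot as it stands.
- The arm moves only by the tool arm_command, never from a script. Its argument "rows" is a list of rows, each a list of 2 entries, a list of its own where there are three numbers: the shift along the tool's x, y, z as a fraction of full scale, then the turn, a rotation vector about the tool's x, y, z as a fraction of full scale. In form: [[[x, y, z], [wx, wy, wz]], ...]. A call has 1 to 5 rows; each row is the pose to reach, as a shift and turn from the pose commanded when the call began, along the tool's axes at that moment, turning the shorter way round; what a row does not reach only later rows make up. Full scale, the value 1, is 0.25 m for a shift and 180 degrees for a turn. A row lasts 1/10 s, in which the tool goes at most 50 mm and 8.59 degrees, less where a joint would pass 70% of its speed; a pose out of reach is approached as far as the arm can. A call with a number of a shift or a turn outside -1 to 1 is refused whole. A call with a gripper value outside its range is refused whole. "grip" is the opening, from 0 (shut) to 1 (fully open), set as the call begins (left out, the last holds). The fingers move at their own pace and stop on an object; the grip force is fixed at half the most. Time passes only in rows, so rows that repeat a pose let the fingers close. It gives the time, the measured TCP pose, the force, the opening and the grip force at its end, in the units of the state.
- arm.read_state(): the state, without advancing time (a new reading comes with each control period).
- arm.get_image(name): name is "scene" or "top" or "wrist"; returns (picture, depth): 480x640x3 uint8, blue, green, red; 480x640 float32, mm along the optical axis (not along the pixel's ray), 0 where there is no reading.
- arm.camera_info(name): a dict with "fx", "fy", "cx", "cy" (pixels), "extrinsics" (4x4, takes a point from camera to world coordinates). Camera axes: x right, y down, z forward; pixel columns grow to the right and rows downward; lengths in mm; the calibration is good to about 2 mm. A picture is of the moment at which its call begins: read the wrist's pose just before it. camera_info takes no time and is no camera call; for the wrist camera it gives the pose at the moment of the call.
- arm.job_done(): hands the job in; it is judged then, once.
Trained networks look in the newest picture that a camera, given by its name, has taken for a name from the list of things; names that differ only in an ending like _2 or _b are one class to them, and where a whole thing is asked for, a point or a joint stands for the part that bears it (a point fixed in the world has none). Each returns a list of dicts, best first, with "score" (0 to 1); they miss things now and then, are a little off and sometimes report something else, mostly with a low value. They report only what shows in the picture. A call takes as long as a camera call. They do not tell look-alikes from the thing itself.
- arm.spot_in(camera, query): "position" ([column, row] in pixels, amid what is visible of it).
The state is a dict: "clock": time; "joints": joint angles; "joint_vel": joint speeds; "joint_efforts": joint torques, N m; "position": TCP position; "ee_rot": TCP orientation; "contact_force": force on the tool from outside, world axes, zero at the start; "wrist_torque": the same for the moment, N m; "gripper_width": finger opening in mm; "grasp_force": force on a finger pad.
Only numpy, scipy, OpenCV 4.12 (cv2) and the standard library are available. Lean on these libraries where they do the work, as an engineer would, in place of code of your own. Each camera call takes 0.05 s, during which the arm holds its last target. There are 200 camera calls.

### The job

Push the jar carrier along the bench, without lifting it, into the docking bracket until the steel eye on its front forces the sprung gate of the snap hook open, passes it, and the gate springs shut behind it. Then swing the bracket's locking lever, the one with the upright peg, round to its stop so that the gate cannot open again. Keep both jars upright in the carrier and do not shift or knock over the beaker, the dropper bottle and the flask that stand round the bracket.

Things in the scene. Friction and masses are not known exactly. Their poses are not given: they have to be found in the camera images.
- dock: aluminium docking bracket fixed to the bench. Origin on the bench under the gate's middle; x: docking direction (into the hook; entry from -x), y: to its left, z up. Two guide rails, 30 mm high, x = -95 to -23 mm, inner faces at y = +-69 mm, flaring to +-90 mm at x = -129 mm. Base plate 5 mm thick, x = -14 to 100 mm, y = +-75 mm; block 45 mm high at x = 65 to 87 mm carries the hook
- dock_mouth (a point): point at dock x = 0, y = 0, height 31 mm, axes as the dock's. The hook is a level loop of 10 mm round steel bar at this height; its inside reaches from x = 4 to 57 mm, y = -18 to 34 mm. Its gate closes the -x side along x = 0, from its pivot at y = 39 mm to the nose at y = -12 mm. The eye bar can push the gate open at y = -6 to 10 mm
- gate (a joint): the sprung gate, an 8 mm dark steel bar with a 27 mm tail beyond its pivot: 0 = shut on the nose, positive = swung inward (+x), at most 1.15 rad. Its spring gives 0.05 N m when shut, 0.15 N m at 1 rad (about 2 to 6 N at the eye). The eye slips past its end at about 0.9 to 1 rad, when the eye bar is about 40 to 50 mm beyond the gate line
- lock_lever (a joint): steel locking lever on the dock's +y side, turning about an upright pivot with friction (about 1 N at its peg); it stays where left. 0 = unlocked (starts at 0 to 0.08), 0.6 rad = locked, at its stop; growing = anticlockwise from above. A pin on its short end then stands in front of the gate's tail and bars the gate; swung before docking, it keeps the gate shut
- lever_peg (a point): point on the axis of the lever's upright white peg (12 mm diameter, standing from 50 to 100 mm height), at 85 mm height, 50 mm from the pivot. Unlocked it is at about dock x = 61, y = 92 mm; locked at about x = 33, y = 101 mm. Its frame turns with the lever
- lever_pivot (a point): point on the lever's upright turning axis, at 85 mm height (dock x = 32, y = 51 mm); the lever's hub ends at 57 mm height
- carrier: loose grey plastic tray, about 0.45 kg, 68 (x) x 130 (y) x 44 mm high, two jar pockets side by side. Origin: centre of its underside; x points forward to the eye, plain rear wall at x = -34 mm. In front a rigid upright steel loop (the eye) of 8 mm bar on the line y = 0, 8 to 55 mm high, reaches to x = 114 mm. Slides flat; starts before the bracket, eye towards it, roughly in line
- eye_bar (a point): the middle of the eye's upright front bar (8 mm diameter), at carrier x = 110 mm, y = 0, height 31 mm
- jar_0: sample jar with white lid, 50 mm diameter, 53 mm high, 80 g, loose in the carrier's +y pocket; origin at the centre of its underside, z up
- jar_1: the same, in the carrier's -y pocket
- pocket_0 (a point): centre of the floor of the carrier's +y pocket (5 mm above the bench; pocket 58 x 57 mm, walls 39 mm above the floor)
- pocket_1 (a point): centre of the floor of the carrier's -y pocket
- beaker: empty 55 mm beaker, 62 mm high, a bystander beyond the bracket on its -y side; origin at the centre of its underside
- dropper: brown dropper bottle, 33 mm wide, 104 mm high, a bystander behind the bracket; origin at the centre of its underside
- flask: conical flask, 63 mm wide, 108 mm high, a bystander beside the carrier's way on the +y side; origin at the centre of its underside
Mind the look-alikes: they are no part of the job. Of the things like the carrier, leave any that is purple; of the rest the larger one is meant. Leave any orange look-alike of the jar_0 alone.

How it is judged (in metres and radians):
On the way, in this order (a step that is already met when the one before it is completed fails the run):
1. the eye is inside the hook and the gate has sprung shut, the lever not yet swung (x of eye_bar in the frame of dock_mouth between 0.006 and 0.056 m and y of eye_bar in the frame of dock_mouth between -0.016 and 0.03 m and z of eye_bar in the frame of dock_mouth between -0.008 and 0.008 m and value of joint gate below 0.08 rad and value of joint lock_lever below 0.25 rad), for 0.2 s.
2. the lever is swung to its stop with the eye still in the hook (x of eye_bar in the frame of dock_mouth between 0.006 and 0.056 m and y of eye_bar in the frame of dock_mouth between -0.016 and 0.03 m and z of eye_bar in the frame of dock_mouth between -0.008 and 0.008 m and value of joint gate below 0.08 rad and value of joint lock_lever above 0.54 rad), for 0.2 s.
At the end, for the whole second after the job is handed in: The eye bar is inside the hook (6 to 56 mm past the gate line, y -16 to 30 mm, height within 8 mm), gate shut (under 0.08 rad), lever locked (over 0.54 rad) and still, carrier flat and at rest, each jar upright and at rest within 15 mm of its pocket's middle (all of step 2 and velocity of joint lock_lever between -0.1 and 0.1 rad/s and linear speed of carrier below 0.02 m/s and angle between carrier's own z axis and vertical below 0.1 rad and horizontal distance between jar_0 and pocket_0 below 0.015 m and angle between each of jar_0, jar_1's own z axis and vertical below 0.2 rad and linear speed of each of jar_0, jar_1 below 0.03 m/s and horizontal distance between jar_1 and pocket_1 below 0.015 m); the robot touches nothing.
It fails at once if the carrier is lifted off the bench (15 mm) or tipped (0.35 rad) (height (world z) of carrier above 0.015 m or angle between carrier's own z axis and vertical above 0.35 rad).
It fails at once if a jar is tipped over (0.6 rad) (angle between any of jar_0, jar_1's own z axis and vertical above 0.6 rad).
It fails at once if a bystander is shifted (over 20 mm) or tipped (0.4 rad) (distance of any of beaker, dropper, flask from where it was at the start of the episode above 0.02 m or angle between any of beaker, dropper, flask's own z axis and vertical above 0.4 rad).
It also fails if it takes over 50 s, if anything falls off the work surface, if the arm or the gripper's body presses on something with over 40 N, if the wrist force passes 120 N, or if a joint passes its speed limit or range.

## Working session

There is one attempt and no reset: what is moved stays moved. The work goes in short steps, Python scripts to look and compute and a tool call to move; the robot and the scene stay as the last step left them, time stands still between calls to the robot, and variables do not carry over. Pictures are saved under pics/ and viewed, at most 10 in all, crops included, and the job is handed in when it is done.

Besides the shell and the picture viewer there is one more tool, called after "Request:" as name([rows], argument=value, ...), one row to a line, values as JSON. arm_command: Moves the arm, as the interface text tells. Shift numbers are shares of 0.25 m and turn numbers shares of 180 degrees, none past 1 either way. Its arguments: {"type":"object","properties":{"rows":{"type":"array","items":{"type":"array"}},"grip":{"type":"number"}},"required":["rows"]}

```bash
mkdir -p pics; cat > h.py <<'E'
import numpy as np, cv2
from bench import arm
from scipy.spatial.transform import Rotation as R
def pt(ci,d,u,v,z=None):
    E=np.array(ci["extrinsics"]); r=np.array([(u-ci["cx"])/ci["fx"],(v-ci["cy"])/ci["fy"],1.])
    if z is None:
        u,v=int(round(u)),int(round(v)); p=d[max(0,v-2):v+3,max(0,u-2):u+3]; p=p[p>0]; s=np.median(p) if p.size else np.nan
    else:
        w=E[:3,:3]@r; s=(z-E[2,3])/w[2]
    return E[:3,:3]@(r*s)+E[:3,3]
E
python3 - <<'E'
from h import *
s=arm.read_state(); print(s["clock"],np.round(s["position"],1),np.round(R.from_quat(s["ee_rot"]).as_matrix(),3).tolist())
for c in ["top","scene"]:
    im,d=arm.get_image(c); ci=arm.camera_info(c); cv2.imwrite(f"pics/{c}0.png",im); np.save(f"{c}0.npy",d)
    print(c,np.round(np.array(ci["extrinsics"]),2).tolist(),ci["fx"])
    for q in ["carrier","eye_bar","gate","lever_peg","lock_lever","jar_0","beaker","dropper","flask","dock"]:
        for o in arm.spot_in(c,q)[:3]:
            u,v=o["position"]; print(c,q,round(o["score"],2),round(u),round(v),np.round(pt(ci,d,u,v)))
E
```

```text
0.0 [278.7 558.7 202.7] [[0.895, -0.447, -0.001], [-0.447, -0.895, -0.002], [0.0, 0.002, -1.0]]
top [[0.02, -0.99, 0.11, 392.39], [-1.0, -0.02, 0.0, 36.28], [0.0, -0.11, -0.99, 1409.06], [0.0, 0.0, 0.0, 1.0]] 546.4999864428933
top carrier 0.85 424 291 [ 412. -235.    8.]
top carrier 0.77 216 322 [322. 289.  19.]
top carrier 0.57 384 216 [ 602. -130.   15.]
top eye_bar 0.89 216 322 [321. 291.  19.]
top eye_bar 0.88 424 296 [ 401. -233.   18.]
top eye_bar 0.58 387 218 [ 590. -132.   56.]
top gate 0.38 283 241 [531. 128.   5.]
top gate 0.23 281 179 [695. 140.   3.]
top lever_peg 0.55 273 254 [494. 151.  39.]
top lock_lever 0.74 276 262 [475. 141.  50.]
top jar_0 0.92 457 215 [ 603. -308.   53.]
top jar_0 0.9 394 224 [ 576. -150.   60.]
top jar_0 0.65 391 202 [ 631. -141.   58.]
top beaker 0.73 284 178 [699. 132.   4.]
top dropper 0.7 229 219 [576. 260.  75.]
top flask 0.76 351 293 [402. -45.  74.]
top flask 0.57 273 257 [487. 149.  53.]
top dock 0.98 272 239 [536. 159.   6.]
scene [[0.52, -0.5, 0.69, -279.92], [-0.86, -0.3, 0.42, -487.49], [0.0, -0.81, -0.59, 765.62], [0.0, 0.0, 0.0, 1.0]] 520.2275192047381
scene carrier 0.96 165 268 [315. 289.  26.]
scene carrier 0.8 388 269 [ 551. -151.   43.]
scene carrier 0.7 277 246 [501. 112.  37.]
scene eye_bar 0.89 168 267 [318. 284.  27.]
scene eye_bar 0.87 387 268 [ 555. -145.   41.]
scene eye_bar 0.79 392 333 [ 404. -231.   16.]
scene lever_peg 0.84 254 243 [467. 153.  51.]
scene lock_lever 0.74 255 243 [467. 151.  51.]
scene jar_0 0.92 400 244 [ 629. -141.   59.]
scene jar_0 0.78 398 263 [ 564. -165.   57.]
scene jar_0 0.69 468 288 [ 589. -320.   37.]
scene beaker 0.62 315 212 [667. 111.  41.]
scene beaker 0.38 278 242 [548. 144.   8.]
scene dropper 0.67 244 213 [568. 261.  42.]
scene flask 0.9 315 298 [386. -65.  44.]
scene flask 0.51 250 246 [453. 153.  50.]
scene flask 0.33 278 243 [510. 117.  39.]
scene dock 0.88 280 242 [523. 120.  30.]
```

View pics/top0.png

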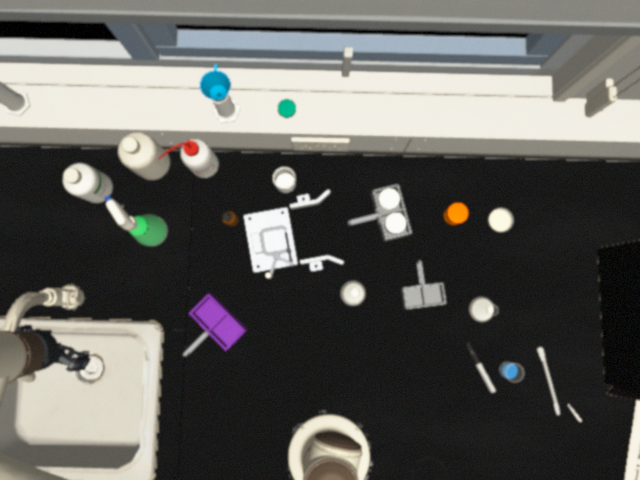

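View pics/scene0.png

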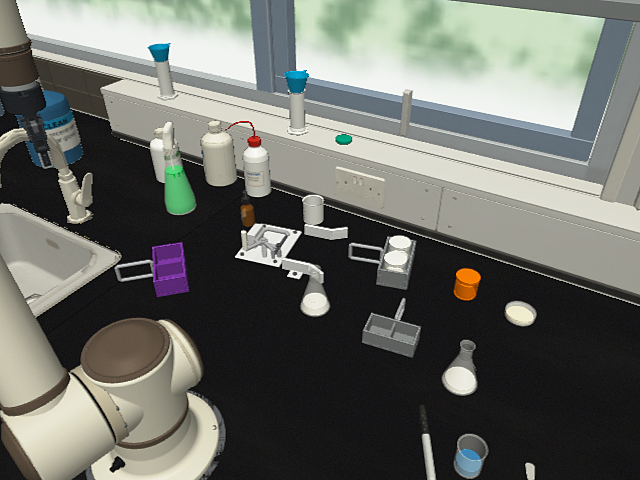

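Top view: carrier-like things are purple at (218,322), an empty small grey one at (424,292), and a grey one holding the white-lidded jars at (393,212). The last is meant: it isn't purple, it's larger than the other grey one, and it faces the bracket. The bracket is at (271,239) with its lever peg at about (268,275), the flask at (352,293), the beaker at (284,179) and the dropper at (229,218). The scene view agrees. I'll confirm with one enlarged crop.

```bash
python3 - <<'E'
from h import *
im=cv2.imread("pics/top0.png"); d=np.load("top0.npy"); ci=arm.camera_info("top")
cv2.imwrite("pics/crop1.png",cv2.resize(im[160:310,220:420],None,fx=4,fy=4,interpolation=cv2.INTER_CUBIC))
E_=np.array(ci["extrinsics"]); v,u=np.mgrid[0:480,0:640]
P=np.stack([(u-ci["cx"])/ci["fx"]*d,(v-ci["cy"])/ci["fy"]*d,d],-1)@E_[:3,:3].T+E_[:3,3]
np.save("P.npy",P); z=P[...,2]
g=im.mean(2)
def rect(m,n):
    m=m&(d>0); p=P[m][:,:2].astype(np.float32); r=cv2.minAreaRect(p); print(n,len(p),np.round(r[0],1),np.round(r[1],1),round(r[2],1),"z",np.round(np.percentile(z[m],[5,50,95]),1))
def win(a,b,c,e): return (u>=a)&(u<=b)&(v>=c)&(v<=e)
rect(win(365,420,178,245)&(z>30)&(g>60),"carrier big")
rect(win(395,450,255,315)&(z>20)&(g>60),"carrier small")
rect(win(345,372,210,228)&(g>60),"eye")
rect(win(240,300,203,275)&(g>150)&(z<12),"plate")
for n,w in dict(lever=win(258,300,225,285)).items(): rect(w&(z>35),n)
rect(win(262,272,268,280)&(z>75),"peg")
for n,w in dict(flask=win(330,375,270,315),beaker=win(270,300,160,195),dropper=win(218,240,208,230)).items(): rect(w&(z>15),n)
E
```

```text
carrier big 1182 [ 604. -127.] [130.5 104.7] 15.0 z [35.8 54.9 62.2]
carrier small 348 [ 430.2 -224.6] [114.5 103.1] 8.8 z [23.3 34.7 44.8]
eye 184 [592.5 -68.4] [18.8 70.4] 15.3 z [-1.8 20.2 58.7]
plate 1917 [537.  148.7] [168.1 143.4] 12.1 z [ 0.5  5.8 10.6]
lever 466 [501.3 147.5] [125.9  79.2] 15.1 z [35.4 42.2 74. ]
peg 23 [439.6 157.7] [ 9.7 10.8] 10.3 z [ 84.7  99.8 104.6]
flask 430 [401.6 -52. ] [58.4 56.7] 71.0 z [ 18.6  39.1 107.9]
beaker 217 [684.1 129.6] [53.  53.6] 48.2 z [18.9 48.1 64.7]
dropper 170 [580.8 262.3] [26.9 31.8] 45.6 z [25.8 57.9 99.5]
```

View pics/crop1.png

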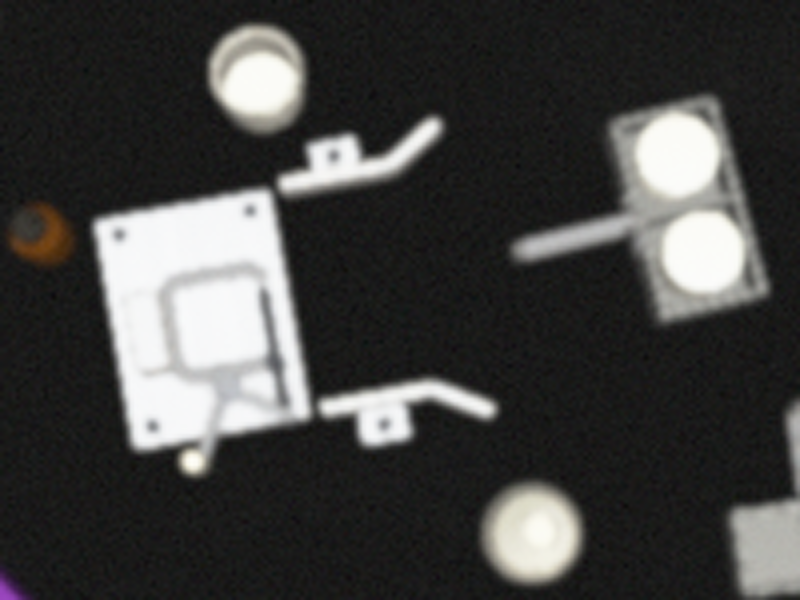

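The crop confirms it: the grey carrier with two white jars is at crop (690,210), its eye at (515,250) pointing to the bracket. The bracket's gate is the dark bar (263,290)–(283,405), and the white peg is at (193,462).

```bash
python3 - <<'E'
from h import *
ci=arm.camera_info("top")
w=lambda u,v,z: pt(ci,None,220+u/4-.4,160+v/4-.4,z)[:2]
pl=[w(*p,5) for p in [(95,220),(270,190),(310,417),(135,452)]]
# (+x,-y),(-x,-y),(-x,+y),(+x,+y)
loc=np.array([[100,-75],[-14,-75],[-14,75],[100,75]],float)
def fit(L,W):
    L,W=np.array(L,float),np.array(W); a,b=L-L.mean(0),W-W.mean(0)
    t=np.arctan2((a[:,0]*b[:,1]-a[:,1]*b[:,0]).sum(),(a*b).sum()); M=np.array([[np.cos(t),-np.sin(t)],[np.sin(t),np.cos(t)]])
    o=W.mean(0)-M@L.mean(0); return t,o,M,np.round((W-o-L@M.T),1).tolist()
t,o,M,res=fit(loc,pl); print("dock",np.degrees(t),o,res)
gate=[w(263,290,31),w(283,405,31)]; print("gate in dock",[np.round(M.T@(g-o),1) for g in gate])
for z,p in [(30,(282,190)),(30,(390,172)),(30,(322,403)),(30,(430,380)),(100,(193,455)),(55,(515,250))]: print(p,np.round(M.T@(w(*p,z)-o),1))
c=[w(*p,44) for p in [(608,125),(715,97),(770,293),(660,323)]]
tc,oc,Mc,rc=fit([[34,-65],[-34,-65],[-34,65],[34,65]],c); print("carrier",np.degrees(tc),oc,rc)
print("carrier in dock",M.T@(oc-o),np.degrees(tc-t)); print("eye",M.T@(oc+Mc@[110,0]-o))
E
```

```text
dock 101.87824722389354 [543.96992901 119.91948769] [[1.2, 0.7], [0.3, -0.6], [0.2, -0.0], [-1.6, -0.1]]
gate in dock [array([ 0.3, -8.2]), array([ 0.7, 66. ])]
(282, 190) [-22.8 -69.4]
(390, 172) [-92.7 -68.4]
(322, 403) [-23.7  69.1]
(430, 380) [-93.5  67.2]
(193, 455) [56.3 90.7]
(515, 250) [-159.9   -1.4]
carrier 105.84602921582753 [ 608.6473482 -145.6616904] [[-0.7, 0.9], [0.5, -1.4], [1.1, -1.5], [-1.0, 2.0]]
carrier in dock [-273.20706788   -8.62721107] 3.967781991933989
eye [-163.47072498   -1.01570363]
```

Request:
arm_command([
  [[0.775, 0.63, 0], [0, 0, 0]],
  [[0.775, 0.63, 0], [0, 0, 0]],
  [[0.775, 0.63, 0], [0, 0, 0]],
  [[0.775, 0.63, 0], [0, 0, 0]],
  [[0.775, 0.63, 0], [0, 0, 0]],
], grip=1)

```text
clock: 1.6
position: [382.5, 330.0, 204.1]
ee_rot: [0.973, -0.229, 0.0, -0.0]
contact_force: [0.7, 0.4, -0.3]
gripper_width: 85.5
grasp_force: 0.0
```

Request:
arm_command([
  [[0.775, 0.63, 0], [0, 0, 0]],
  [[0.775, 0.63, 0], [0, 0, 0]],
  [[0.775, 0.63, 0], [0, 0, 0]],
  [[0.775, 0.63, 0], [0, 0, 0]],
  [[0.775, 0.63, 0], [0, 0, 0]],
])

```text
clock: 2.1
position: [485.7, 102.5, 204.3]
ee_rot: [0.973, -0.229, 0.0, -0.0]
contact_force: [0.9, 1.5, 0.0]
gripper_width: 85.5
grasp_force: 0.0
```

Request:
arm_command([
  [[0.775, 0.63, 0], [0, 0, 0]],
  [[0.775, 0.63, 0], [0, 0, 0]],
  [[0.775, 0.63, 0], [0, 0, 0]],
  [[0.775, 0.63, 0], [0, 0, 0]],
  [[0.775, 0.63, 0], [0, 0, 0]],
])

```text
clock: 2.6
position: [588.8, -125.1, 204.0]
ee_rot: [0.973, -0.229, 0.0, -0.0]
contact_force: [0.6, 0.9, 0.2]
gripper_width: 85.7
grasp_force: 0.0
```

Request:
arm_command([
  [[0.3, 0.25, 0], [0, 0, 0.265]],
  [[0.3, 0.25, 0], [0, 0, 0.265]],
  [[0.3, 0.25, 0], [0, 0, 0.265]],
  [[0.3, 0.25, 0], [0, 0, 0.265]],
  [[0.3, 0.25, 0], [0, 0, 0.265]],
])

```text
clock: 3.1
position: [627.3, -213.2, 203.3]
ee_rot: [0.82, -0.573, -0.0, 0.0]
contact_force: [-0.2, 0.2, 0.6]
gripper_width: 85.5
grasp_force: 0.0
```

```bash
python3 - <<'E'
from h import *
s=arm.read_state(); ci=arm.camera_info("wrist"); im,d=arm.get_image("wrist"); cv2.imwrite("pics/wrist1.png",im); np.save("w1.npy",d)
E_=np.array(ci["extrinsics"]); print(np.round(E_,3).tolist(),ci["fx"])
import json; json.dump({k:(np.array(v).tolist()) for k,v in ci.items()},open("w1.json","w"))
E
```

```text
[[-0.939, -0.325, -0.11, 656.267], [-0.344, 0.89, 0.301, -291.374], [-0.0, 0.32, -0.947, 371.587], [0.0, 0.0, 0.0, 1.0]] 335.8610163765727
```

View pics/wrist1.png

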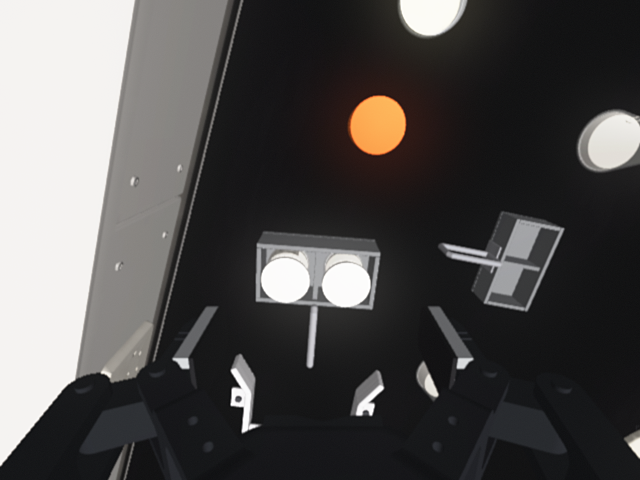

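The wrist view shows the carrier with its rear wall uppermost, rear top edge (257,246)–(380,253), front top edge (257,302)–(374,308), and the eye tip at (310,367). The rails are below.

```bash
cat >> h.py <<'E'
TD=np.radians(101.9); OD=np.array([544.,120.]); MD=np.array([[np.cos(TD),-np.sin(TD)],[np.sin(TD),np.cos(TD)]])
def todock(p): return MD.T@(np.array(p[:2])-OD)
def fit(L,W):
    L,W=np.array(L,float),np.array(W); a,b=L-L.mean(0),W-W.mean(0)
    t=np.arctan2((a[:,0]*b[:,1]-a[:,1]*b[:,0]).sum(),(a*b).sum()); M=np.array([[np.cos(t),-np.sin(t)],[np.sin(t),np.cos(t)]])
    o=W.mean(0)-M@L.mean(0); return t,o,M,np.round((W-o-L@M.T),1).tolist()
def go(dx,dy,yaw,z):
    """target tool pose: dock x,y of TCP, yaw (deg, relative to dock; tool x points to dock -x); prints fractions"""
    s=arm.read_state(); T=R.from_quat(s["ee_rot"]); p=np.append(OD+MD@[dx,dy],z)
    sh=T.inv().apply(p-s["position"])/250
    G=R.from_euler("z",np.degrees(TD)+yaw+180,degrees=True)*R.from_euler("x",180,degrees=True)
    print("shift",np.round(sh,3),"turn",np.round((T.inv()*G).as_rotvec()/np.pi,4),"now dock",np.round(todock(s["position"]),1),round(s["position"][2],1),"t",s["clock"])
E
python3 - <<'E'
from h import *
import json
ci=json.load(open("w1.json"))
w=lambda u,v,z: pt(ci,None,u,v,z)[:2]
t,o,M,r=fit([[-34,65],[-34,-65],[34,-65],[34,65]],[w(380,253,44),w(257,246,44),w(257,303,44),w(375,309,44)])
print("carrier",np.degrees(t-TD),todock(o),r); print("eye tip",todock(w(310,366,55)))
go(-353,-14,4,15)
E
```

```text
carrier 4.980769700837318 [-273.04248089   -8.71929916] [[1.0, 1.4], [-0.8, 0.3], [0.0, -0.9], [-0.2, -0.8]]
eye tip [-168.80197958   -2.59442342]
shift [0.04  0.001 0.754] turn [0.0002 0.0001 0.0222] now dock [-343.   -12.9] 203.4 t 3.15
```

Request:
arm_command([
  [[0.04, 0, 0.78], [0, 0, 0.022]],
  [[0.04, 0, 0.78], [0, 0, 0.022]],
  [[0.04, 0, 0.78], [0, 0, 0.022]],
  [[0.04, 0, 0.78], [0, 0, 0.022]],
  [[0.04, 0, 0.78], [0, 0, 0.022]],
])

```text
clock: 3.65
position: [625.1, -220.9, 1.3]
ee_rot: [0.802, -0.598, -0.007, 0.003]
contact_force: [-1.1, 0.1, -0.7]
gripper_width: 85.2
grasp_force: 0.0
```

```bash
python3 - <<'E'
from h import *
print(arm.read_state()["contact_force"]); go(-316,-12,4.5,8)
E
```

```text
[-1.09843008  0.14803546 -0.6857065 ]
shift [-0.136 -0.022 -0.026] turn [0.0043 0.0023 0.001 ] now dock [-350.3   -9.1] 1.3 t 3.65
```

Request:
arm_command([
  [[-0.03, -0.006, 0], [0, 0, 0]],
  [[-0.06, -0.012, 0], [0, 0, 0]],
  [[-0.09, -0.012, 0], [0, 0, 0]],
  [[-0.11, -0.012, 0], [0, 0, 0]],
  [[-0.11, -0.012, 0], [0, 0, 0]],
])

```text
clock: 4.15
position: [626.5, -193.6, 10.5]
ee_rot: [0.802, -0.597, 0.001, -0.001]
contact_force: [0.4, 0.4, -0.9]
gripper_width: 85.2
grasp_force: 0.0
```

```bash
python3 - <<'E'
from h import *
s=arm.read_state();print(s["contact_force"],np.degrees(R.from_quat(s["ee_rot"]).as_rotvec())); go(-318,-12,4.5,8)
E
```

```text
[ 0.38934928  0.40520564 -0.85313311] [-144.29572886  107.47610665   -0.17854582]
shift [-0.025  0.014  0.01 ] turn [-0.0007 -0.0003  0.0013] now dock [-323.9  -16. ] 10.5 t 4.15
```

Request:
arm_command([
  [[-0.025, 0.014, 0], [0, 0, 0]],
  [[-0.07, 0.014, 0], [0, 0, 0]],
  [[-0.13, 0.014, 0], [0, 0, 0]],
  [[-0.19, 0.014, 0], [0, 0, 0]],
  [[-0.23, 0.014, 0], [0, 0, 0]],
])

```text
clock: 4.65
position: [606.6, -139.7, 9.6]
ee_rot: [0.802, -0.597, 0.001, -0.0]
contact_force: [1.7, -5.3, 2.6]
gripper_width: 85.5
grasp_force: 2.9
```

```bash
python3 - <<'E'
from h import *
s=arm.read_state();print(s["contact_force"]); go(-218,-4.5,2,8)
im,d=arm.get_image("top"); ci=arm.camera_info("top"); cv2.imwrite("pics/top2.png",cv2.resize(im[170:290,240:400],None,fx=5,fy=5,interpolation=cv2.INTER_CUBIC))
E
```

```text
[ 1.7264503  -5.29218345  2.62088501]
shift [-0.197 -0.003  0.006] turn [-0.0005 -0.0004  0.0151] now dock [-267.1   -7.7] 9.6 t 4.65
```

View pics/top2.png

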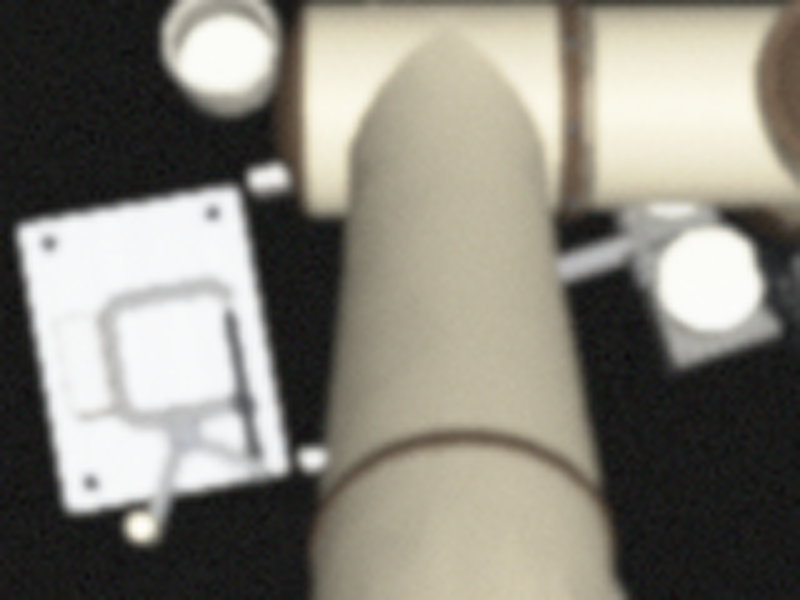

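The arm hides most of the carrier in this view: its near corner shows at (775,330), its eye at (590,260), and the jar is still in its pocket. The push force is 5 N, as it should be, so I'm going on, turning gently.

Request:
arm_command([
  [[-0.04, 0, 0], [0, 0, 0.003]],
  [[-0.08, 0, 0], [0, 0, 0.006]],
  [[-0.12, 0, 0], [0, 0, 0.009]],
  [[-0.16, -0.001, 0], [0, 0, 0.012]],
  [[-0.19, -0.002, 0], [0, 0, 0.014]],
])

```text
clock: 5.2
position: [593.1, -94.8, 9.1]
ee_rot: [0.788, -0.615, 0.0, 0.0]
contact_force: [0.3, -5.2, 2.5]
gripper_width: 85.6
grasp_force: 2.8
```

```bash
python3 - <<'E'
from h import *
s=arm.read_state();print(s["contact_force"]); go(-170,-1.5,0,8)
im,d=arm.get_image("wrist"); cv2.imwrite("pics/wrist2.png",im); ci=arm.camera_info("wrist")
import json; json.dump({k:(np.array(v).tolist()) for k,v in ci.items()},open("w2.json","w")); np.save("w2.npy",d)
E
```

```text
[ 0.33406265 -5.23095767  2.51723327]
shift [-0.201  0.002  0.004] turn [-0.     -0.0002  0.0118] now dock [-220.3   -3.8] 9.1 t 5.2
```

View pics/wrist2.png

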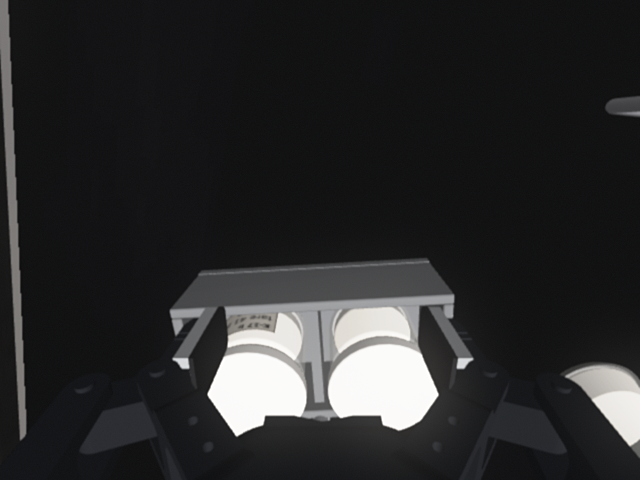

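The wrist view shows the carrier's rear wall, top edge (173,310)–(453,297), bottom edge about (203,272)–(430,262), and both jars upright. The fingertips at (215,315) and (432,312) don't seem to cover the rear face, so I'm checking with projection and depth before going on.

```bash
python3 - <<'E'
from h import *
import json
ci=json.load(open("w2.json")); d=np.load("w2.npy"); s=arm.read_state(); T=R.from_quat(s["ee_rot"]); p=np.array(s["position"])
E_=np.array(ci["extrinsics"])
def proj(P):
    q=E_[:3,:3].T@(np.array(P)-E_[:3,3]); return np.round([q[0]/q[2]*ci["fx"]+ci["cx"],q[1]/q[2]*ci["fy"]+ci["cy"]])
print("cam in tool",np.round(T.inv().apply(E_[:3,3]-p),1))
for x in(-11,0,11):
    for y in(-43,43): print("tip",x,y,proj(p+T.apply([x,y,-13])))
print("TCP",proj(p))
for px in[(200,355),(218,315),(195,345),(432,312),(455,362),(440,330),(310,300),(310,310),(310,290),(312,275),(310,270),(260,400),(380,400),(320,385)]:
    q=pt(ci,d,*px); print(px,"dock",np.round(todock(q),1),"z",round(q[2],1))
E
```

```text
cam in tool [  83.2   -0.3 -168.4]
tip -11 -43 [242. 316.]
tip -11 43 [405. 316.]
tip 0 -43 [240. 297.]
tip 0 43 [407. 297.]
tip 11 -43 [239. 278.]
tip 11 43 [408. 278.]
TCP [323. 286.]
(200, 355) dock [-225.7  -46.9] z 79.2
(218, 315) dock [-228.   -47.1] z 56.7
(195, 345) dock [-229.3  -48.5] z 78.6
(432, 312) dock [-232.6   40.2] z 56.6
(455, 362) dock [-230.9   39.2] z 85.3
(440, 330) dock [-232.7   39.2] z 69.6
(310, 300) dock [-227.6  -10. ] z 40.9
(310, 310) dock [-222.8   -9.9] z 41.4
(310, 290) dock [-227.7  -10.4] z 31.1
(312, 275) dock [-227.8   -9.9] z 13.9
(310, 270) dock [-227.8  -11.2] z 7.6
(260, 400) dock [-184.7  -30.9] z 56.6
(380, 400) dock [-186.3   23.3] z 56.2
(320, 385) dock [-175.7   -3.7] z 36.0
```

```bash
python3 - <<'E'
from h import *
import json
for f in("w1","w2"):
    ci=json.load(open(f+".json")); d=np.load(f+".npy"); E_=np.array(ci["extrinsics"])
    # tool frame from camera pose (fixed offset found at w2)
    v,u=np.mgrid[280:380,150:500]; dd=d[280:380,150:500]
    r=np.stack([(u-ci["cx"])/ci["fx"]*dd,(v-ci["cy"])/ci["fy"]*dd,dd],-1)
    if f=="w2":
        s=arm.read_state(); T=R.from_quat(s["ee_rot"]).as_matrix(); A=T.T@E_[:3,:3]; b=T.T@(E_[:3,3]-np.array(s["position"]))
        print(np.round(A,3).tolist())
    else:
        A=R.from_rotvec([0,0,0]).as_matrix(); s=arm.read_state()
        T=R.from_quat(s["ee_rot"]).as_matrix(); Ew2=np.array(json.load(open("w2.json"))["extrinsics"]); A=T.T@Ew2[:3,:3]; b=T.T@(Ew2[:3,3]-np.array(s["position"]))
    q=r@A.T+b; m=(dd>0)&(dd<150)
    for nm,side in(("L",u<320),("R",u>=320)):
        k=q[m&side]; k=k[k[:,2]>-75]; 
        for z0 in range(-75,0,10):
            kk=k[(k[:,2]>=z0)&(k[:,2]<z0+10)]
            if len(kk)>5: print(f,nm,"z",z0,"n",len(kk),"x",np.round(np.percentile(kk[:,0],[3,97]),1),"y",np.round(np.percentile(kk[:,1],[3,97]),1))
E
```

```text
w1 L z -75 n 884 x [-2.2 12.3] y [-55.9 -42.8]
w1 L z -65 n 936 x [-8.1 12.2] y [-56.1 -42.9]
w1 L z -55 n 737 x [-9.  12.3] y [-55.6 -42.9]
w1 L z -45 n 228 x [-8.4 12. ] y [-48.9 -42.9]
w1 R z -75 n 907 x [-2.6 12.3] y [41.9 55.1]
w1 R z -65 n 930 x [-8.3 12.3] y [42.  55.2]
w1 R z -55 n 740 x [-9.1 12.2] y [41.9 54.9]
w1 R z -45 n 228 x [-8.5 12.1] y [41.9 48. ]
[[0.0, -0.947, -0.32], [1.0, 0.0, -0.001], [0.001, -0.32, 0.947]]
w2 L z -75 n 895 x [-3.1 12.3] y [-55.9 -42.8]
w2 L z -65 n 929 x [-8.3 12.3] y [-56.1 -42.8]
w2 L z -55 n 2813 x [-21.5  11.9] y [-53.6 -13.9]
w2 L z -45 n 541 x [-14.7  11.8] y [-47.6 -15.7]
w2 R z -75 n 917 x [-2.5 12.3] y [41.9 55.1]
w2 R z -65 n 912 x [-8.2 12.3] y [41.9 55.2]
w2 R z -55 n 3726 x [-21.9  11.8] y [ 6.8 51.8]
w2 R z -45 n 700 x [-12.7  11.9] y [ 7.7 46.3]
w2 R z -35 n 13 x [10.4 12.9] y [38.6 57. ]
```

```bash
python3 - <<'E'
from h import *
import json
ci=json.load(open("w2.json")); E_=np.array(ci["extrinsics"]); s=arm.read_state(); T=R.from_quat(s["ee_rot"]).as_matrix(); A=T.T@E_[:3,:3]; b=T.T@(E_[:3,3]-np.array(s["position"]))
for f in("w1","w2"):
    d=np.load(f+".npy"); v,u=np.mgrid[240:380,150:320]; dd=d[240:380,150:320]
    q=np.stack([(u-ci["cx"])/ci["fx"]*dd,(v-ci["cy"])/ci["fy"]*dd,dd],-1)@A.T+b
    for c in (205,215,220,225,230,235): print(f,"u",c,[(r,*[int(x) for x in q[r-240,c-150]]) for r in range(270,330,8)])
E
```

```text
w1 u 205 [(270, -80, -142, 205), (278, -90, -144, 205), (286, -102, -145, 206), (294, -112, -146, 205), (302, -124, -148, 205), (310, 11, -49, -45), (318, 11, -47, -52), (326, 11, -45, -57)]
w1 u 215 [(270, -80, -130, 205), (278, -90, -131, 205), (286, -101, -132, 204), (294, -111, -133, 203), (302, -123, -135, 204), (310, 11, -44, -46), (318, 11, -43, -51), (326, 8, -43, -52)]
w1 u 220 [(270, -80, -124, 204), (278, -90, -125, 204), (286, -102, -127, 206), (294, -112, -127, 204), (302, -123, -128, 204), (310, 10, -43, -44), (318, 8, -42, -47), (326, 4, -43, -46)]
w1 u 225 [(270, -79, -118, 204), (278, -91, -120, 206), (286, -101, -120, 205), (294, -112, -121, 204), (302, -123, -122, 204), (310, -134, -123, 204), (318, 4, -43, -40), (326, 1, -43, -41)]
w1 u 230 [(270, -80, -112, 204), (278, -91, -114, 207), (286, -102, -114, 206), (294, -113, -115, 205), (302, -123, -116, 204), (310, -135, -117, 206), (318, -146, -118, 205), (326, -158, -119, 205)]
w1 u 235 [(270, -79, -106, 203), (278, -91, -107, 205), (286, -102, -108, 206), (294, -113, -109, 206), (302, -123, -110, 204), (310, -135
[... 376 characters left out ...]
52), (326, 8, -42, -53)]
w2 u 220 [(270, 5, -59, 8), (278, 6, -55, -3), (286, 6, -53, -12), (294, 5, -50, -20), (302, 6, -48, -29), (310, 10, -43, -44), (318, 7, -43, -45), (326, 5, -43, -47)]
w2 u 225 [(270, 6, -56, 7), (278, 6, -53, -3), (286, 6, -50, -12), (294, 6, -47, -22), (302, 6, -45, -30), (310, 4, -45, -32), (318, 3, -43, -38), (326, 1, -42, -41)]
w2 u 230 [(270, 6, -53, 7), (278, 6, -50, -3), (286, 6, -47, -13), (294, 6, -45, -21), (302, 5, -43, -28), (310, 5, -42, -34), (318, -12, -49, -12), (326, -12, -47, -20)]
w2 u 235 [(270, 6, -50, 6), (278, 6, -47, -4), (286, 6, -45, -13), (294, 6, -43, -21), (302, 6, -40, -30), (310, 5, -39, -34), (318, -10, -45, -16), (326, -9, -43, -24)]
```

The open fingertips really end about 40 mm behind the TCP, higher than stated, so they passed over the wall and pushed on the jar lids. I'll back off, half close so the tips swing forward, and look.

Request:
arm_command([
  [[0.08, 0, 0], [0, 0, 0.008]],
  [[0.2, 0, 0], [0, 0, 0.008]],
  [[0.24, 0, 0], [0, 0, 0.008]],
  [[0.24, 0, 0], [0, 0, 0.008]],
  [[0.24, 0, 0], [0, 0, 0.008]],
])

```text
clock: 5.75
position: [606.9, -152.4, 8.2]
ee_rot: [0.78, -0.626, -0.001, 0.0]
contact_force: [-0.6, 0.4, 0.8]
gripper_width: 85.3
grasp_force: 0.0
```

Request:
arm_command([
  [[0, 0, 0], [0, 0, 0]],
  [[0, 0, 0], [0, 0, 0]],
  [[0, 0, 0], [0, 0, 0]],
  [[0, 0, 0], [0, 0, 0]],
  [[0, 0, 0], [0, 0, 0]],
], grip=0.5)

```text
clock: 6.25
position: [607.7, -152.8, 8.9]
ee_rot: [0.78, -0.625, 0.0, -0.0]
contact_force: [0.2, 0.4, 0.1]
gripper_width: 42.6
grasp_force: 0.0
```

```bash
python3 - <<'E'
from h import *
s=arm.read_state();print(s["contact_force"],s["gripper_width"]); go(-250,-7,0,10)
ci=arm.camera_info("wrist"); im,d=arm.get_image("wrist"); cv2.imwrite("pics/wrist3.png",im)
import json; json.dump({k:(np.array(v).tolist()) for k,v in ci.items()},open("w3.json","w")); np.save("w3.npy",d)
E_=np.array(ci["extrinsics"]); T=R.from_quat(s["ee_rot"]).as_matrix(); p=np.array(s["position"])
v,u=np.mgrid[0:480,0:640]; W=np.stack([(u-ci["cx"])/ci["fx"]*d,(v-ci["cy"])/ci["fy"]*d,d],-1)@E_[:3,:3].T+E_[:3,3]
q=(W-p)@T; m=(d>0)&(d<200)&(abs(q[...,1])<45)&(q[...,0]<20)&(q[...,0]>-13)
for z0 in range(-70,6,6):
    k=q[m&(q[...,2]>=z0)&(q[...,2]<z0+6)]
    if len(k)>5: print(z0,len(k),np.round(k[:,0].min()),np.round(k[:,0].max()),"y",np.round(np.percentile(k[:,1],[2,98])))
E
```

```text
[0.15746265 0.43532132 0.12565357] 42.55217095347987
shift [-0.12  -0.005 -0.004] turn [-0.      0.      0.0039] now dock [-280.1   -6.1] 8.9 t 6.25
-70 1103 -11.0 14.0 y [-38.  37.]
-64 731 -11.0 13.0 y [-34.  32.]
-58 794 -11.0 13.0 y [-35.  34.]
-52 699 -11.0 13.0 y [-35.  34.]
-46 615 -11.0 13.0 y [-35.  34.]
-40 537 -11.0 13.0 y [-34.  33.]
-34 232 -11.0 12.0 y [-28.  27.]
-28 14 -10.0 7.0 y [-22.  21.]
```

View pics/wrist3.png

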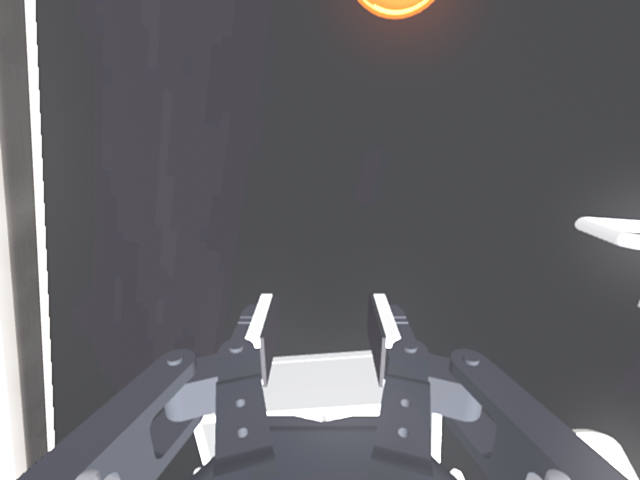

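The half-closed tips show at (262,295) and (380,295), about 28 mm behind the TCP, with the carrier's rear wall ahead at (320,380). So the TCP must go to z = -6 to put the tips at about 22 mm.

```bash
python3 - <<'E'
from h import *
import json
ci=json.load(open("w2.json"))
a,b=[todock(pt(ci,None,*p,44)) for p in((173,308),(453,296))]; print("rear corners w2",a,b,np.linalg.norm(b-a),"yaw",np.degrees(np.arctan2(-(b-a)[0],(b-a)[1])),"mid",(a+b)/2)
ci=json.load(open("w3.json")); d=np.load("w3.npy"); E_=np.array(ci["extrinsics"])
v,u=np.mgrid[0:480,0:640]; W=np.stack([(u-ci["cx"])/ci["fx"]*d,(v-ci["cy"])/ci["fy"]*d,d],-1)@E_[:3,:3].T+E_[:3,3]
D=(W[...,:2]-OD)@MD; z=W[...,2]
m=(u>280)&(u<368)&(v>358)&(v<405)&(z>8)&(z<38); pf=np.polyfit(D[m][:,1],D[m][:,0],1); print("rear face: x =",pf, "yaw",np.degrees(-pf[0]), m.sum())
go(-250,-4,3,-6)
E
```

```text
rear corners w2 [-222.95951824  -71.33033196] [-233.70295051   53.33823235] 125.13062081750401 yaw 4.925350054260311 mid [-228.33123438   -8.99604981]
rear face: x = [-9.70358453e-02 -2.28161014e+02] yaw 5.5597443982947565 3331
shift [-0.121  0.007  0.059] turn [-0.     -0.     -0.0128] now dock [-280.2   -6. ] 8.9 t 6.3
```

Request:
arm_command([
  [[0, -0.018, 0.03], [0, 0, -0.024]],
  [[0, -0.018, 0.059], [0, 0, -0.024]],
  [[-0.04, -0.018, 0.059], [0, 0, -0.024]],
  [[-0.09, -0.018, 0.059], [0, 0, -0.024]],
  [[-0.125, -0.018, 0.059], [0, 0, -0.024]],
])

```text
clock: 6.8
position: [604.9, -120.3, -5.8]
ee_rot: [0.803, -0.595, -0.0, 0.0]
contact_force: [0.2, 0.2, 0.1]
gripper_width: 42.6
grasp_force: 0.0
```

```bash
python3 - <<'E'
from h import *
s=arm.read_state();print(s["contact_force"]); go(-209,-7,5,-6)
E
```

```text
[0.17748027 0.23742712 0.12505302]
shift [-0.155 -0.002  0.001] turn [0.     0.     0.0001] now dock [-247.7  -10. ] -5.8 t 6.8
```

Request:
arm_command([
  [[-0.03, 0, 0], [0, 0, 0]],
  [[-0.06, 0, 0], [0, 0, 0]],
  [[-0.095, 0, 0], [0, 0, 0]],
  [[-0.13, 0, 0], [0, 0, 0.002]],
  [[-0.155, 0, 0], [0, 0, 0.004]],
])

```text
clock: 7.3
position: [594.2, -84.1, -5.5]
ee_rot: [0.8, -0.601, 0.0, -0.0]
contact_force: [0.5, -4.6, 1.7]
gripper_width: 42.6
grasp_force: 2.3
```

```bash
cat > look.py <<'E'
from h import *
def look(save=None):
    s=arm.read_state(); ci=arm.camera_info("wrist"); im,d=arm.get_image("wrist"); E_=np.array(ci["extrinsics"])
    if save: cv2.imwrite(save,im)
    v,u=np.mgrid[0:480,0:640]; W=np.stack([(u-ci["cx"])/ci["fx"]*d,(v-ci["cy"])/ci["fy"]*d,d],-1)@E_[:3,:3].T+E_[:3,3]
    D=(W[...,:2]-OD)@MD; z=W[...,2]; tx=todock(s["position"])[0]
    m=(d>0)&(z>6)&(z<18)&(abs(D[...,0]-tx-11)<25)&(abs(D[...,1])<85)
    y=D[m][:,1]; pf=np.polyfit(y,D[m][:,0],1); print("F",np.round(s["contact_force"],1),"rear x@0",round(pf[1],1),"yaw",round(np.degrees(-pf[0]),1),"n",m.sum(),"y ends",np.round(np.percentile(y,[.3,99.7]),1))
    pts=[(round(float(t.mean()),1)) for t in []]
E
python3 - <<'E'
from look import *
look("pics/w4.png"); go(-180,-5,2.5,-6)
E
```

```text
F [ 0.5 -4.6  1.7] rear x@0 -200.4 yaw 4.3 n 2165 y ends [-72.   56.3]
shift [-0.117 -0.001  0.002] turn [-0.0002  0.      0.0099] now dock [-209.2   -6.9] -5.6 t 7.35
```

Request:
arm_command([
  [[-0.035, 0.001, 0], [0, 0, 0.004]],
  [[-0.07, 0.002, 0], [0, 0, 0.008]],
  [[-0.105, 0.003, 0], [0, 0, 0.012]],
  [[-0.14, 0.003, 0], [0, 0, 0.016]],
  [[-0.16, 0.003, 0], [0, 0, 0.018]],
])

```text
clock: 7.85
position: [582.1, -45.9, -5.6]
ee_rot: [0.782, -0.623, 0.0, -0.0]
contact_force: [1.0, -4.8, 2.7]
gripper_width: 42.7
grasp_force: 2.6
```

```bash
python3 - <<'E'
from look import *
look("pics/w5.png"); go(-150,-2,0,-6)
E
```

```text
F [ 1.  -4.8  2.7] rear x@0 -160.0 yaw 1.0 n 2188 y ends [-69.   59.8]
shift [-0.078  0.003  0.001] turn [-0.0001  0.0001  0.0059] now dock [-169.5   -3. ] -5.7 t 7.9
```

Request:
arm_command([
  [[-0.025, 0.004, 0], [0, 0, 0.002]],
  [[-0.05, 0.008, 0], [0, 0, 0.003]],
  [[-0.075, 0.011, 0], [0, 0, 0.004]],
  [[-0.1, 0.013, 0], [0, 0, 0.005]],
  [[-0.12, 0.014, 0], [0, 0, 0.006]],
])

```text
clock: 8.4
position: [572.1, -18.4, -5.8]
ee_rot: [0.776, -0.63, 0.0, 0.0]
contact_force: [2.3, -8.0, 2.4]
gripper_width: 42.9
grasp_force: 3.9
```

```bash
python3 - <<'E'
from look import *
look("pics/w6.png"); go(-107,0,0,-6)
im,d=arm.get_image("top"); cv2.imwrite("pics/top3.png",cv2.resize(im[170:290,240:400],None,fx=5,fy=5,interpolation=cv2.INTER_CUBIC))
E
```

```text
F [ 2.3 -8.   2.4] rear x@0 -127.9 yaw -0.2 n 2785 y ends [-84.9  84.9]
shift [-0.134 -0.004  0.001] turn [-0.     -0.0001 -0.0002] now dock [-140.5    1.1] -5.8 t 8.45
```

View pics/top3.png

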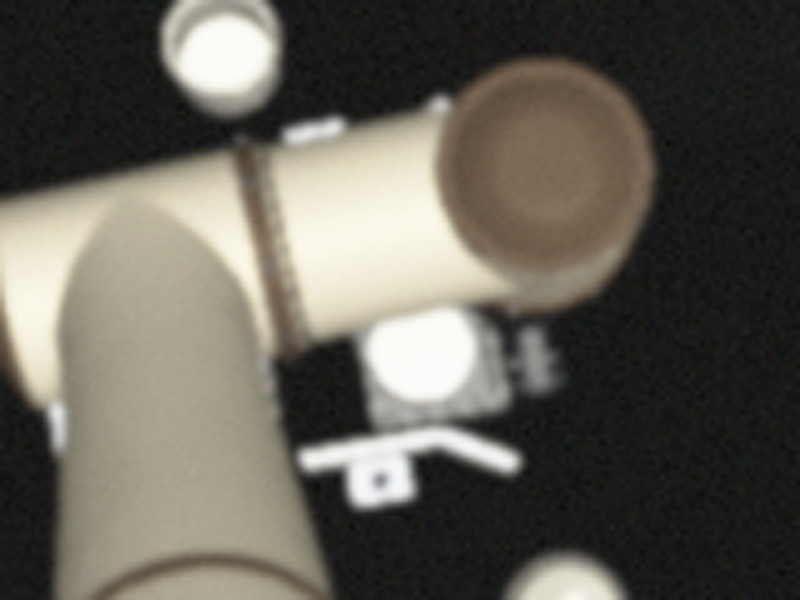

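The carrier is entering the rails squarely: its corner at (380,415) has a gap to the +y rail at (370,445), and the jar is upright. The force has risen to 8 N, which is the eye on the gate. I'll keep pushing.

Request:
arm_command([
  [[-0.03, 0, 0], [0, 0, 0]],
  [[-0.06, -0.002, 0], [0, 0, 0]],
  [[-0.09, -0.004, 0], [0, 0, 0]],
  [[-0.115, -0.004, 0], [0, 0, 0]],
  [[-0.135, -0.004, 0], [0, 0, 0]],
])

```text
clock: 9.0
position: [565.9, 15.4, -5.9]
ee_rot: [0.776, -0.63, -0.0, 0.0]
contact_force: [1.3, -6.0, 2.6]
gripper_width: 42.5
grasp_force: 2.8
```

```bash
python3 - <<'E'
from look import *
look(); go(-103,0,0,-6)
E
```

```text
F [ 1.3 -6.   2.6] rear x@0 -101.3 yaw 0.2 n 4150 y ends [-84.8  84. ]
shift [-0.013 -0.001  0.   ] turn [ 0.0001  0.0001 -0.    ] now dock [-106.1    0.2] -5.9 t 9.05
```

Request:
arm_command([
  [[-0.006, 0, 0], [0, 0, 0]],
  [[-0.01, 0, 0], [0, 0, 0]],
  [[-0.014, 0, 0], [0, 0, 0]],
  [[-0.016, 0, 0], [0, 0, 0]],
  [[-0.016, 0, 0], [0, 0, 0]],
])

```text
clock: 9.55
position: [565.0, 19.0, -5.9]
ee_rot: [0.776, -0.63, -0.0, 0.0]
contact_force: [2.0, -4.6, 3.3]
gripper_width: 42.7
grasp_force: 2.4
```

```bash
python3 - <<'E'
from look import *
look(); go(-103,0,0,-6)
im,d=arm.get_image("scene"); cv2.imwrite("pics/scene2.png",cv2.resize(im[185:305,220:380],None,fx=5,fy=5,interpolation=cv2.INTER_CUBIC))
E
```

```text
F [ 2.  -4.6  3.3] rear x@0 -97.9 yaw -0.1 n 4069 y ends [-83.6  81.7]
shift [-0.001 -0.001  0.   ] turn [ 0.0001 -0.     -0.0002] now dock [-103.2    0.2] -5.9 t 9.6
```

View pics/scene2.png

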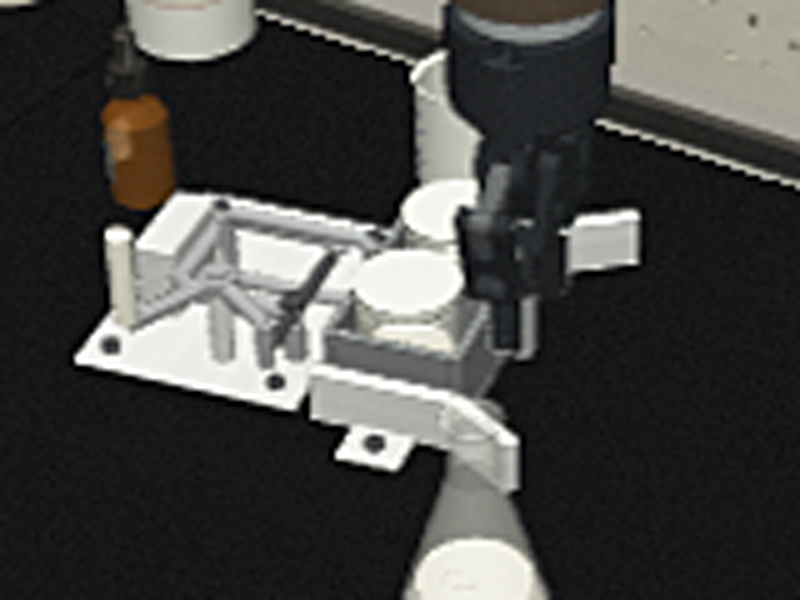

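```bash
python3 - <<'E'
from h import *
ci=arm.camera_info("scene"); E_=np.array(ci["extrinsics"])
def pr(x,y,z):
    q=E_[:3,:3].T@(np.append(OD+MD@[x,y],z)-E_[:3,3]); u=q[0]/q[2]*ci["fx"]+ci["cx"]; v=q[1]/q[2]*ci["fy"]+ci["cy"]; return np.round([(u-220+.4)*5,(v-185+.4)*5])
print("pivot",pr(0,39,31),"nose",pr(0,-12,31))
for g in(0,.5,.9,1.1): c,s=np.cos(g),np.sin(g); print(g,"tip",pr(51*s,39-51*c,31),"tail",pr(-27*s,39+27*c,31))
for x in(40,47,50,53): print("eye top",x,pr(x,0,55),"bottom",pr(x,0,8))
print("peg top",pr(61,92,100))
E
```

```text
pivot [294. 311.] nose [336. 252.]
0 tip [336. 252.] tail [271. 344.]
0.5 tip [285. 249.] tail [300. 345.]
0.9 tip [244. 258.] tail [322. 340.]
1.1 tip [227. 265.] tail [332. 336.]
eye top 40 [247. 209.] bottom [253. 288.]
eye top 47 [234. 206.] bottom [240. 285.]
eye top 50 [228. 205.] bottom [235. 284.]
eye top 53 [223. 204.] bottom [229. 283.]
peg top [114. 228.]
```

The gate's dark bar runs (275,340)–(335,255), matching the projected shut gate, with the eye's front bar at about (232,215)–(237,285), i.e. x ≈ 50 mm: docked, gate shut, jars upright, lever unswung. Now I'll withdraw, rise and shut the fingers for the lever.

Request:
arm_command([
  [[0.06, 0, 0], [0, 0, 0]],
  [[0.16, 0, 0], [0, 0, 0]],
  [[0.18, 0, -0.15], [0, 0, 0]],
  [[0.18, 0, -0.35], [0, 0, 0]],
  [[0.18, 0, -0.55], [0, 0, 0]],
])

```text
clock: 10.15
position: [573.4, -25.3, 131.8]
ee_rot: [0.776, -0.631, -0.001, 0.001]
contact_force: [1.7, 0.5, 0.3]
gripper_width: 42.7
grasp_force: 0.0
```

Request:
arm_command([
  [[0, 0, -0.1], [0, 0, 0]],
  [[-0.2, 0.08, -0.1], [0, 0, 0]],
  [[-0.4, 0.16, -0.1], [0, 0, 0]],
  [[-0.6, 0.24, -0.1], [0, 0, 0]],
  [[-0.8, 0.32, -0.1], [0, 0, 0]],
], grip=0)

```text
clock: 10.65
position: [461.9, 142.8, 156.1]
ee_rot: [0.776, -0.631, -0.001, 0.0]
contact_force: [0.9, 0.4, -0.0]
gripper_width: -0.1
grasp_force: 0.0
```

```bash
python3 - <<'E'
from h import *
go(98,93,0,120); s=arm.read_state(); print(s["gripper_width"],np.round(s["joints"],2))
ci=arm.camera_info("wrist"); im,d=arm.get_image("wrist"); cv2.imwrite("pics/w7.png",im)
E_=np.array(ci["extrinsics"]); T=R.from_quat(s["ee_rot"]).as_matrix(); p=np.array(s["position"])
v,u=np.mgrid[0:480,0:640]; W=np.stack([(u-ci["cx"])/ci["fx"]*d,(v-ci["cy"])/ci["fy"]*d,d],-1)@E_[:3,:3].T+E_[:3,3]
q=(W-p)@T; m=(d>0)&(d<230)&(abs(q[...,1])<45)&(q[...,0]<25)&(q[...,0]>-20)
for z0 in range(-60,10,5):
    k=q[m&(q[...,2]>=z0)&(q[...,2]<z0+5)]
    if len(k)>5: print(z0,len(k),np.round(k[:,0].min()),np.round(k[:,0].max()),"y",np.round(np.percentile(k[:,1],[2,98])))
E
```

```text
shift [-0.235  0.07   0.145] turn [ 0.0003  0.0004 -0.0005] now dock [39.2 75.6] 156.1 t 10.65
-0.10881708848402277 [ 0.64  0.19 -0.4  -0.   -0.98 -0.43]
-60 396 7.0 13.0 y [-13.  13.]
-55 462 7.0 13.0 y [-14.  12.]
-50 413 7.0 13.0 y [-13.  13.]
-45 387 6.0 12.0 y [-14.  13.]
-40 321 7.0 13.0 y [-13.  12.]
-35 242 7.0 13.0 y [-12.  11.]
-30 9 11.0 12.0 y [-7.  5.]
```

Request:
arm_command([
  [[-0.18, 0.05, 0], [0, 0, 0]],
  [[-0.235, 0.07, 0], [0, 0, 0]],
  [[-0.235, 0.07, 0.15], [0, 0, 0]],
  [[-0.235, 0.07, 0.33], [0, 0, 0]],
  [[-0.235, 0.07, 0.43], [0, 0, 0]],
])

```text
clock: 11.2
position: [432.2, 194.4, 46.0]
ee_rot: [0.776, -0.63, -0.001, 0.002]
contact_force: [0.7, -0.6, -0.2]
gripper_width: -0.1
grasp_force: 0.0
```

Request:
arm_command([
  [[0, 0, 0], [0, 0, 0]],
  [[0.04, 0, 0], [0, 0, 0]],
  [[0.08, 0, 0], [0, 0, 0]],
  [[0.11, 0.01, 0], [0, 0, 0]],
  [[0.13, 0.015, 0], [0, 0, 0]],
])

```text
clock: 11.7
position: [437.7, 162.4, 50.2]
ee_rot: [0.776, -0.631, 0.0, -0.001]
contact_force: [0.0, -0.2, -0.9]
gripper_width: -0.2
grasp_force: 0.0
```

```bash
python3 - <<'E'
from h import *
go(50,99,0,47); s=arm.read_state(); print(s["contact_force"])
E
```

```text
shift [0.054 0.015 0.013] turn [-0.0006  0.0004 -0.0005] now dock [63.4 95.2] 50.2 t 11.7
[ 0.01499586 -0.24620802 -0.86404448]
```

Request:
arm_command([
  [[0.02, 0.006, 0.005], [0, 0, 0]],
  [[0.04, 0.012, 0.01], [0, 0, 0]],
  [[0.055, 0.015, 0.01], [0, 0, 0]],
  [[0.065, 0.015, 0.01], [0, 0, 0]],
  [[0.07, 0.015, 0.01], [0, 0, 0]],
])

```text
clock: 12.2
position: [437.5, 148.1, 46.9]
ee_rot: [0.776, -0.631, -0.001, -0.003]
contact_force: [-9.9, 17.0, 3.6]
gripper_width: -0.1
grasp_force: 9.4
```

```bash
python3 - <<'E'
from h import *
go(46,99,0,47); s=arm.read_state(); print(s["contact_force"])
im,d=arm.get_image("scene"); cv2.imwrite("pics/scene3.png",cv2.resize(im[185:305,220:380],None,fx=5,fy=5,interpolation=cv2.INTER_CUBIC))
E
```

```text
shift [ 0.014  0.002 -0.   ] turn [-0.0009  0.0016 -0.0006] now dock [49.5 98.5] 46.9 t 12.2
[-9.85108656 16.99092212  3.60254446]
```

View pics/scene3.png

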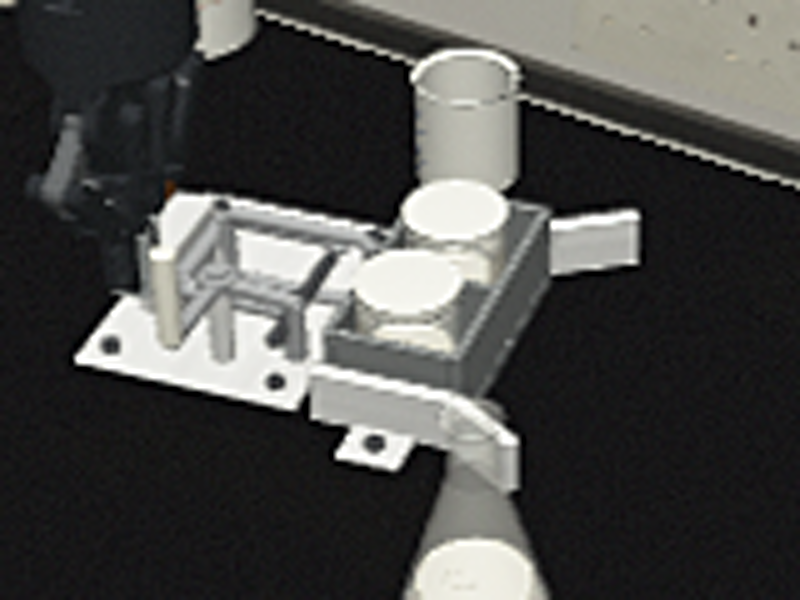

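The lever is at its stop: the force rose to about 20 N, the peg at (163,250) is at its locked place, the gate is shut, and the jars, beaker and flask are undisturbed. I'm withdrawing.

Request:
arm_command([
  [[-0.04, 0, 0], [0, 0, 0]],
  [[-0.14, 0, 0], [0, 0, 0]],
  [[-0.16, 0, -0.15], [0, 0, 0]],
  [[-0.16, 0, -0.35], [0, 0, 0]],
  [[-0.16, 0, -0.5], [0, 0, 0]],
])

```text
clock: 12.75
position: [429.4, 184.6, 173.9]
ee_rot: [0.777, -0.63, 0.001, -0.0]
contact_force: [0.1, 2.1, 0.1]
gripper_width: 0.1
grasp_force: 0.0
```

Request:
arm_command([
  [[0, 0, 0], [0, 0, 0]],
  [[0, 0, 0], [0, 0, 0]],
  [[0, 0, 0], [0, 0, 0]],
  [[0, 0, 0], [0, 0, 0]],
  [[0, 0, 0], [0, 0, 0]],
])

```text
clock: 13.25
position: [428.6, 183.8, 170.3]
ee_rot: [0.776, -0.63, -0.0, 0.001]
contact_force: [0.1, 0.1, 0.2]
gripper_width: -0.1
grasp_force: 0.0
```

```bash
python3 - <<'E'
from h import *
s=arm.read_state(); print(s["contact_force"])
im,d=arm.get_image("scene"); ci=arm.camera_info("scene"); E_=np.array(ci["extrinsics"])
def pr(x,y,z):
    q=E_[:3,:3].T@(np.append(OD+MD@[x,y],z)-E_[:3,3]); return np.array([q[0]/q[2]*ci["fx"]+ci["cx"],q[1]/q[2]*ci["fy"]+ci["cy"]])
from numpy import sin,cos,arctan2
old=cv2.imread("pics/scene3.png"); new=cv2.resize(im[185:305,220:380],None,fx=5,fy=5,interpolation=cv2.INTER_CUBIC)
df=cv2.absdiff(old,new).max(2)
print("changed px in peg/gate zone",[(n,int((df[a:b,c:e]>60).sum())) for n,(a,b,c,e) in dict(peg=(245,345,152,178),gate=(240,350,260,345),jars=(180,350,350,550)).items()])
for n,(x,y) in dict(unlocked=(61,92),locked=(33,101)).items(): print(n,"peg mid px",(pr(x,y,85)-[220,185]+.4)*5)
m=new[250:330].min(2)>150; print("white columns",np.where(m[:, :220].mean(0)>.8)[0][[0,-1]] if (m[:, :220].mean(0)>.8).any() else None)
E
```

```text
[0.06207473 0.07034842 0.22341901]
changed px in peg/gate zone [('peg', 23), ('gate', 0), ('jars', 0)]
unlocked peg mid px [116.69593779 254.87170611]
locked peg mid px [164.51951465 278.02216689]
white columns [138 173]
```

The peg stays at its locked place (163 px against 164.5 expected), and the gate and jars are unchanged. I'm handing it in.

```bash
python3 -c "
from bench import arm
print(arm.job_done())"
```

```text
the job is handed in; nothing more can be done
None
```

I pushed the carrier into the hook until the gate sprang shut behind the eye, swung the lever to its stop and handed the job in at about 13 s; the last images showed both jars upright and the beaker and flask apparently undisturbed (the dropper was hidden by the arm), but the hand-in returned no verdict, and for the first ~80 mm the open fingers passed over the rear wall and pushed on the jar lids before I corrected it.

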